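Square a packet in the corner stop and show it to the label camera

ROBOT

A 6-joint arm with a two-finger parallel gripper is mounted at the origin on a cart in front of the work surface, level with it; the furniture and walls round the work are solid. World frame = base frame: x ahead of the robot, y to its left, z up, the work surface at z = 0. Lengths are in mm, angles in rad, forces in N, time in s.
With the tool pointing down it reaches from about 350 to 975 mm from the base axis. Payload 7.1 kg.
Tool frame: the origin (TCP) lies midway between the tips of the shut fingers; the grasp point (between the pads) lies 19 mm behind it; z points along the fingers, y is the line along which they close (so a half turn about z gives the same grasp; the last joint's range is limited). The gripper opens to 88 mm and grips with 3 to 60 N. Pads are 20 mm wide; open, the fingers measure 115 mm over their backs; the gripper's body (75 mm by 178 mm) begins 61 mm behind the grasp point.
Start: joints at [-1.123, 0.423, 1.63, -0, 1.089, -0.019], TCP at [281.283, -558.108, 222.675] pointing down, gripper open.
Joint ranges: [-3, 3], [-0.9, 2.11], [0.09, 2.58], [-1.31, 4.45], [0.11, 2.69], [-2.54, 2.54]. Speed limits (rad/s): [2.39, 2.39, 3.01, 3.14, 3.14, 3.14].

INTERFACE

Orientations are given as a rotation vector (axis times angle).
In Python, from workcell import ctrl gives the robot as it stands.
- The arm moves only by the shell command python3 -m inch 'ROWS' [OPENING]. ROWS is JSON, a list of rows, each an object with "xyz": the shift along the tool's x, y, z in mm, a list of three; "rot": the turn, a rotation vector about the tool's x, y, z in rad, a list of three. In form: [{"xyz": [dx, dy, dz], "rot": [ax, ay, az]}, ...]. A call has 1 to 12 rows; each row is the pose to reach, as a shift and turn from the pose commanded when the call began, along the tool's axes at that moment; what a row does not reach only later rows make up. A row lasts 1/12 s, in which the tool goes at most 41.7 mm and 7.16 degrees, less where a joint would pass 70% of its speed; a pose out of reach is approached as far as the arm can. A call with a gripper value outside its range is refused whole. OPENING is the closure in counts, from 0 (fully open) to 255 (shut), set as the call begins (- or left out, the last holds). The fingers move at their own pace and stop on an object; the grip force is fixed at half the most. Time passes only in rows, so rows that repeat a pose let the fingers close. It gives the time, the measured TCP pose, the force, the opening and the grip force at its end, in the units of the state.
- ctrl.get_obs(): the state, without advancing time (a new reading comes with each control period).
- ctrl.get_image(name): name is "scene" or "top" or "wrist"; returns the picture (480x640x3 uint8, red, green, blue); there is no depth.
- ctrl.camera_model(name): a dict with "fx", "fy", "cx", "cy" (pixels), "position" and "attitude" of the camera in the world. Camera axes: x right, y up, looking along -z (the intrinsics and any distortion apply to the point x, -y, -z); pixel columns grow to the right and rows downward; lengths in mm; the calibration is good to about 2 mm. A picture is of the moment at which its call begins: read the wrist's pose just before it. camera_model takes no time and is no camera call; for the wrist camera it gives the pose at the moment of the call.
- ctrl.close_job(): hands the job in; it is judged then, once.
The state is a dict: "t": time; "qpos": joint angles; "qvel": joint speeds; "joint_torque": joint torques, N m; "ee_pos": TCP position; "orientation": TCP orientation; "ft_force": force on the tool from outside, world axes, zero at the start; "moment": the same for the moment, N m; "width": finger opening in mm; "grasp_force": force on a finger pad.
Only numpy, scipy, OpenCV 4.12 (cv2) and the standard library are available. Lean on these libraries where they do the work, as an engineer would, in place of code of your own. Each camera call takes 0.05 s, during which the arm holds its last target. There are 200 camera calls.

TASK

Push the flat kraft packet square and flush into the corner stop, its long side against the stop's long fence and one end against the end fence, so that you take it straight. Then pick it up and show its underside to the small label camera: finish while still holding it still in the air, its underside square to the lens and centred 10 cm in front of it, with the packet's long side along the camera head's long side. Leave the camera's tilt as it is set and do not disturb the other things on the counter.

Things in the scene. Friction and masses are not known exactly. Their poses are not given: they have to be found in the camera images.
- packet: flat rectangular kraft-paper packet lying on the counter in front of the corner stop, rigid, 62 (x) by 100 (y) by 14 mm thick (z), about 60 g; origin at the centre of its underside, z up. Grip it across the 62 mm width at mid-length; turned half round about z it is the same.
- corner_stop: squaring stop of aluminium bars 12 mm high and 10 to 12 mm thick, fixed on the counter. Origin: inner corner where the two fence faces meet, at counter height, z up. Long fence: face x = 0, looking to -x, y -100 to 0 mm. End fence: face y = 0, looking to -y, x -60 to 0 mm. A flush packet's centre is at x -31, y -50 mm, its y axis parallel to this y (either way round).
- recess (a point): middle of the finger recess in the long fence, at counter height (x 20, y -50 mm in the stop's frame): the fence has no bar from y -80 to -20 mm; this gap, 60 mm wide, reaches back to x = 40 mm and down to the counter, so a finger fits beside a packet lying flush
- lens (a point): centre of the lens face on the label camera's tilting head (black, 60 x 100 mm, 34 mm deep). z: out of the lens along the view, upward and leaning 0.16 to 0.35 rad towards the robot; y: along the head's long side, level; x: its short side. The held packet's underside centre belongs 100 mm out along z, its z parallel to this z, its y parallel to this y (either way round).
- check_camera: the label camera: dark steel foot 90 (x) x 120 (y) mm fixed on the counter, with two cheeks that carry the head on a level pivot 58 mm above the counter, 23 mm behind the lens face; the pivot is stiff and keeps its tilt unless pushed. Overall under 100 mm high. Origin under the centre of the foot
- bell: steel counter bell, 74 mm across, 57 mm high, origin under its centre; bystander
- tape_roll: roll of tape lying flat, 98 mm across, 25 mm high, origin under its centre; bystander
- sign: small dark chalk card in a wooden foot, 22 x 85 x 64 mm high, origin under its centre; bystander
- cookie_bag: clear bag of cookies, 64 x 94 x 91 mm high, origin under its centre; bystander
Not all that is in view belongs to the job. Leave any purple or yellow look-alike of the check_camera alone.

How it is judged (in metres and radians):
On the way:
1. the packet lies square and flush in the corner stop: within 3 mm of both fences and 3 degrees of square, flat on the counter (x of packet in the frame of corner_stop between -0.034 and -0.027 m and y of packet in the frame of corner_stop between -0.053 and -0.046 m and angle between the y axis of packet and the y axis of corner_stop, either way round below 0.052 rad and height (world z) of packet below 0.004 m and angle between packet's own z axis and vertical below 0.08 rad), for 0.3 s.
At the end, for the whole second after the job is handed in: The fingers hold the packet still in the air, touching nothing else, its underside towards the lens with its centre 100 mm in front of it (within 15 mm in distance and 15 mm to each side), its flat and its long side within 8 degrees of the camera's (z of packet in the frame of lens between 0.085 and 0.115 m and x of packet in the frame of lens between -0.015 and 0.015 m and y of packet in the frame of lens between -0.015 and 0.015 m and angle between the z axis of packet and the z axis of lens, either way round below 0.14 rad and angle between the y axis of packet and the y axis of lens, either way round below 0.14 rad and angle between packet's own z axis and vertical below 1.2 rad and contact force between packet and the fingers above 0.5 N and contact force between packet and check_camera below 0.1 N and linear speed of packet below 0.02 m/s and angular speed of packet below 0.2 rad/s); the arm keeps its last pose, push and grip.
It fails at once if the bell is moved more than 20 mm (distance of bell from where it was at the start of the episode above 0.02 m).
It fails at once if the tape roll is moved more than 20 mm (distance of tape_roll from where it was at the start of the episode above 0.02 m).
It fails at once if the sign is moved more than 20 mm (distance of sign from where it was at the start of the episode above 0.02 m).
It fails at once if the cookie bag is moved more than 20 mm (distance of cookie_bag from where it was at the start of the episode above 0.02 m).
It fails at once if the camera head is pushed out of its set tilt (distance of lens from where it was at the start of the episode above 0.004 m).
It also fails if it takes over 48 s, if anything falls off the work surface, if the arm or the gripper's body presses on something with over 40 N, if the wrist force passes 120 N, or if a joint passes its speed limit or range.

## Working session

There is one attempt and no reset: what is moved stays moved. The work goes in short steps, Python scripts to look and compute and a shell command to move; the robot and the scene stay as the last step left them, time stands still between calls to the robot, and variables do not carry over. Pictures are saved under pics/ and viewed, at most 10 in all, crops included, and the job is handed in when it is done.

```bash
mkdir -p pics; ls; python3 - <<'E'
from workcell import ctrl
import cv2
for n in("scene","top"):
    im=ctrl.get_image(n); cv2.imwrite(f"pics/{n}0.png",im[:,:,::-1]); print(n,ctrl.camera_model(n))
print(ctrl.camera_model("wrist")); print(ctrl.get_obs())
E
```

```text
pics
scene {'fx': 468.91110411654535, 'fy': 468.91110411654535, 'cx': 320.8377802001449, 'cy': 235.72601547955057, 'position': array([ -441.77736374, -1059.50392927,   734.07073824]), 'attitude': array([ 1.07867448, -0.4275964 , -0.65742573])}
top {'fx': 509.48797243753415, 'fy': 509.48797243753415, 'cx': 317.4846530271603, 'cy': 233.99862859041386, 'position': array([ 429.14436737,  -19.07855446, 1385.2770602 ]), 'attitude': array([ 0.04204159, -0.04626902, -1.55050191])}
{'fx': 389.96203258063514, 'fy': 389.96203258063514, 'cx': 317.12911757741256, 'cy': 235.89767487109938, 'position': array([ 347.67632641, -523.89556677,  383.71121447]), 'attitude': array([-0.24851473,  0.15421451, -1.09527659])}
{'t': 0.1, 'qpos': array([-1.12301252e+00,  4.23776088e-01,  1.63060491e+00,  1.18828556e-05,
        1.08855866e+00, -1.89989671e-02]), 'qvel': array([ 0.00219933, -0.00139223, -0.00169128,  0.00013146,  0.0006241 ,
        0.00093455]), 'joint_torque': array([-1.67270687e-04, -5.45613742e+01, -2.74323410e+01,  6.44967332e-02,
        1.88528141e-02, -6.55832935e-06]), 'ee_pos': array([ 281.07420328, -557.68327018,  221.975534  ]), 'orientation': array([-3.05513597e+00, -7.26268817e-01,  4.33823049e-04]), 'ft_force': array([ 0.24478655, -0.91431802,  0.87616411]), 'moment': array([-0.06153239,  0.00378791,  0.0357431 ]), 'grasp_force': 0.0, 'width': 87.80892080517393}
```

View pics/top0.png

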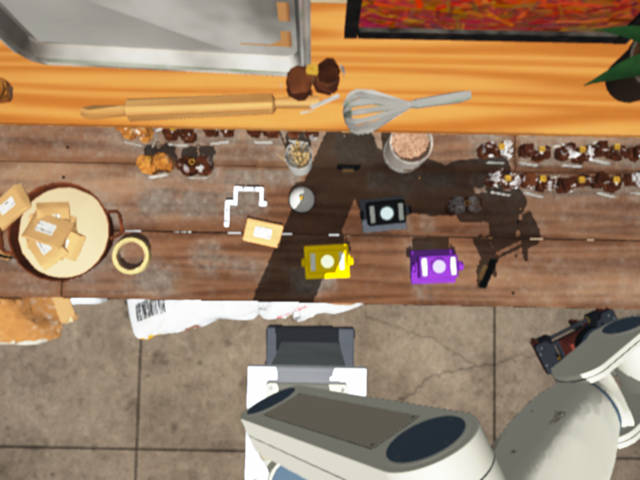

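View pics/scene0.png

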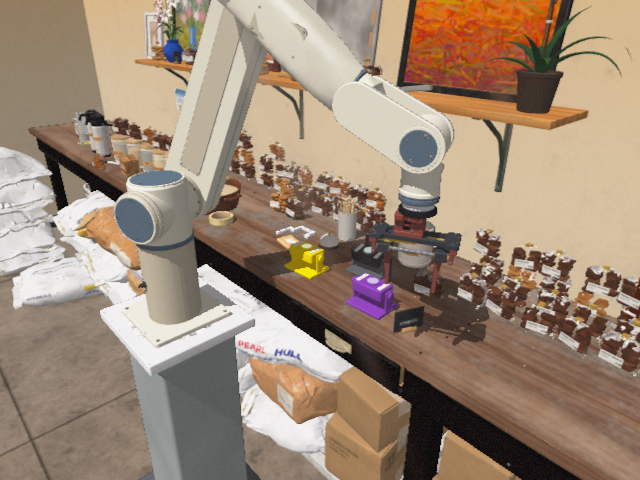

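The top view shows the stop at about (245,205), the packet at (262,233), the bell at (302,198) and the real black camera at (385,213). The yellow look-alike is at (327,261). I'll enlarge this area.

```bash
cat > h.py <<'E'
from workcell import ctrl
import cv2, numpy as np
from scipy.spatial.transform import Rotation as R
def ray(n,u,v,z,m=None):
    m=m or ctrl.camera_model(n); A=R.from_rotvec(m["attitude"]).as_matrix()
    d=A@np.array([(u-m["cx"])/m["fx"],-(v-m["cy"])/m["fy"],-1]); p=np.array(m["position"])
    return p+d*(z-p[2])/d[2]
def proj(m,P):
    A=R.from_rotvec(m["attitude"]).as_matrix(); c=A.T@(np.array(P)-m["position"])
    return m["cx"]+m["fx"]*c[0]/-c[2], m["cy"]-m["fy"]*c[1]/-c[2]
E
python3 - <<'E'
import cv2
im=cv2.imread("pics/top0.png")[170:290,215:415]
cv2.imwrite("pics/c1.png",cv2.resize(im,None,fx=4,fy=4,interpolation=cv2.INTER_CUBIC))
E
```

```text
(no output)
```

View pics/c1.png

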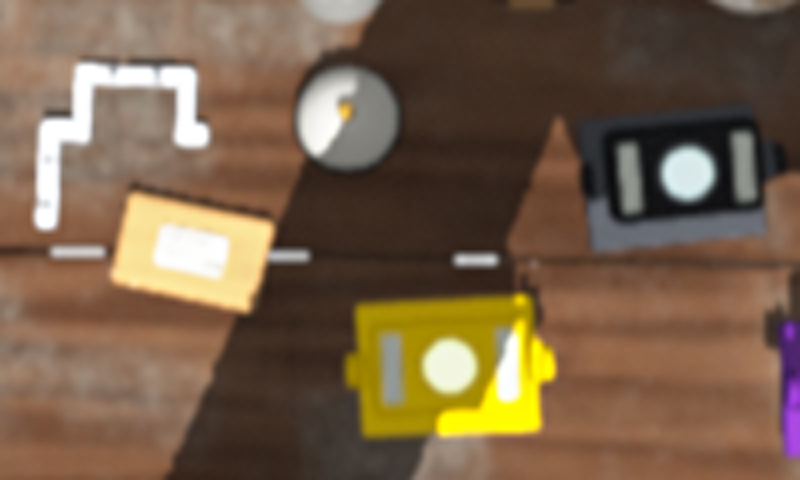

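```bash
python3 - <<'E'
from h import *
np.set_printoptions(precision=1,suppress=True)
m=ctrl.camera_model("top")
def p(n,x,y,z): print(n,ray("top",215+(x+.5)/4-.5,170+(y+.5)/4-.5,z,m))
p("corner",60,142,12);p("fence R end low",208,147,12);p("endfence bottom inner",58,228,12)
for q in[(133,190),(274,217),(250,313),(111,282)]:p("pk",*q,14)
p("bell",347,115,40)
for q in[(580,122),(755,105),(766,234),(592,251)]:p("foot",*q,8)
for q in[(606,133),(752,120),(764,208),(616,222)]:p("head",*q,80)
p("lens",688,173,81)
for q in[(362,305),(525,297),(540,430),(366,437)]:p("yel",*q,50)
E
```

```text
corner [580.2 217.3  12. ]
fence R end low [578.8 117.1  12. ]
endfence bottom inner [521.9 216.9  12. ]
pk [548.4 166.8  14. ]
pk [532.1  71.2  14. ]
pk [467.   85.8  14. ]
pk [486.  179.9  14. ]
bell [598.9  22.7  40. ]
foot [ 601.4 -134.7    8. ]
foot [ 615.4 -253.6    8. ]
foot [ 527.6 -262.     8. ]
foot [ 513.7 -144.2    8. ]
head [ 585.6 -145.5   80. ]
head [ 595.9 -239.5   80. ]
head [ 539.2 -247.8   80. ]
head [ 528.3 -152.8   80. ]
lens [ 560.7 -198.5   81. ]
yel [472.7   9.8  50. ]
yel [480.1 -96.9  50. ]
yel [ 393.4 -108.1   50. ]
yel [386.6   5.4  50. ]
```

```bash
cat >> h.py <<'E'
def tool(yaw_y,tilt=0,axis=(0,1,0)):  # tool down with its y along world angle yaw_y
    y=np.array([np.cos(yaw_y),np.sin(yaw_y),0]);z=np.array([0,0,-1.]);return R.from_matrix(np.c_[np.cross(y,z),y,z])
def delta(p,Rt,p0=None,R0=None):
    o=ctrl.get_obs(); p0=o["ee_pos"] if p0 is None else np.array(p0); R0=R0 or R.from_rotvec(o["orientation"])
    print("xyz",(R0.inv().apply(np.array(p)-p0)).round(1),"rot",(R0.inv()*Rt).as_rotvec().round(3))
def wristcam(p,Rt): # predicted wrist camera model at a tool pose
    o=ctrl.get_obs(); m=ctrl.camera_model("wrist"); R0=R.from_rotvec(o["orientation"])
    l=R0.inv().apply(np.array(m["position"])-o["ee_pos"]); r=R0.inv()*R.from_rotvec(m["attitude"])
    m=dict(m); m["position"]=np.array(p)+Rt.apply(l); m["attitude"]=(Rt*r).as_rotvec(); return m
E
python3 - <<'E'
from h import *
L=[560,-198,80]; P=[508,126,14]
print(proj(ctrl.camera_model("wrist"),L))
for p,a in [((380,-330,220),-1.104),((420,-250,220),-.8),((450,-280,220),-.5),((560,-300,220),-.18),((430,-330,250),-.18)]:
    m=wristcam(p,tool(a)); print(p,a,m["position"].round(),proj(m,L))
m=wristcam((508,80,200),tool(-.18)); print(proj(m,P),proj(m,[580,217,12]))
delta((430,-330,250),tool(-.18)); 
E
```

```text
(np.float64(-62.727733925131474), np.float64(-557.9009855818612))
(380, -330, 220) -1.104 [ 447. -296.  382.] (np.float64(260.47122007816074), np.float64(-111.21261408349747))
(420, -250, 220) -0.8 [ 473. -198.  382.] (np.float64(403.7185823699181), np.float64(32.71977288854214))
(450, -280, 220) -0.5 [ 485. -214.  382.] (np.float64(398.41799567599406), np.float64(51.348980487860814))
(560, -300, 220) -0.18 [ 573. -226.  382.] (np.float64(292.49589313326595), np.float64(87.81581179329964))
(430, -330, 250) -0.18 [ 443. -256.  412.] (np.float64(454.3596364127974), np.float64(17.84468043742109))
(np.float64(308.09579273937834), np.float64(159.45050920613477)) (np.float64(374.7446660413089), np.float64(31.10100575401546))
xyz [ 235.5 -136.3  -27.8] rot [-0.001 -0.001 -0.924]
```

```bash
python3 -c "
from h import *
for p in [(440,-190,260),(430,-230,260)]:
  m=wristcam(p,tool(-.18)); print(m['position'],proj(m,[560,-198,80]),proj(m,p)); delta(p,tool(-.18))"
```

```text
[ 452.95879636 -116.44370296  421.73256569] (np.float64(452.32462719597436), np.float64(196.47495010965355)) (np.float64(317.7784177710469), np.float64(296.68351189296334))
xyz [ 307.4 -256.9  -37.7] rot [-0.001 -0.001 -0.924]
[ 442.95879636 -156.44370296  421.73256569] (np.float64(460.0733390556444), np.float64(148.9736052876267)) (np.float64(317.7784177710469), np.float64(296.6835118929634))
xyz [ 280.5 -225.7  -37.7] rot [-0.001 -0.001 -0.924]
```

```bash
python3 -m inch '[{"xyz":[38,-32,-37],"rot":[0,0,-0.1]},{"xyz":[70,-56,-37],"rot":[0,0,-0.2]},{"xyz":[102,-82,-37],"rot":[0,0,-0.3]},{"xyz":[134,-108,-37],"rot":[0,0,-0.4]},{"xyz":[166,-134,-37],"rot":[0,0,-0.5]},{"xyz":[198,-160,-37],"rot":[0,0,-0.6]},{"xyz":[230,-186,-37],"rot":[0,0,-0.7]},{"xyz":[258,-208,-37],"rot":[0,0,-0.8]},{"xyz":[280,-226,-37],"rot":[0,0,-0.9]},{"xyz":[280,-226,-37],"rot":[0,0,-0.925]},{"xyz":[280,-226,-37],"rot":[0,0,-0.925]},{"xyz":[280,-226,-37],"rot":[0,0,-0.925]}]' 0
python3 - <<'E'
from h import *
import pickle
m=ctrl.camera_model("wrist"); im=ctrl.get_image("wrist")
pickle.dump(m,open("m1.pkl","wb")); cv2.imwrite("pics/w1.png",im[:,:,::-1]); 
print(ctrl.get_obs()["ee_pos"],m, proj(m,[560,-198,80]))
c=im[60:260,350:600,::-1]; cv2.imwrite("pics/w1c.png",cv2.resize(c,None,fx=3,fy=3,interpolation=cv2.INTER_CUBIC))
E
```

```text
t: 1.1
ee_pos: [429.5, -230.3, 259.6]
orientation: [-2.412, -2.013, 0.001]
ft_force: [-0.9, -0.3, 0.2]
width: 87.6
grasp_force: 0.0
[ 429.35523716 -230.91198459  259.56543427] {'fx': 389.96203258063514, 'fy': 389.96203258063514, 'cx': 317.12911757741256, 'cy': 235.89767487109938, 'position': array([ 442.42227852, -156.23118485,  421.2657903 ]), 'attitude': array([-0.27764582,  0.02503934, -0.17713376])} (np.float64(461.112187925135), np.float64(149.05116527242575))
```

View pics/w1c.png

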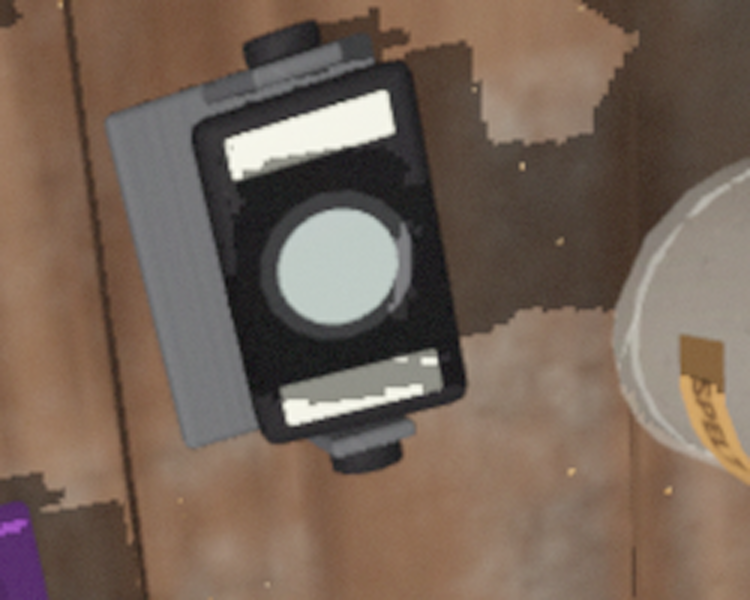

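Label-camera crop: head face corners are about (193,127), (408,62), (466,397) and (262,443), and the lens is at (338,266). The left foot corners are at (107,116) and (190,447). I'll fit the given model to these points.

```bash
python3 - <<'E'
from h import *
import pickle
from scipy.optimize import least_squares
m=pickle.load(open("m1.pkl","rb")); t=ctrl.camera_model("top")
W=lambda x,y:(350+(x+.5)/3-.5,60+(y+.5)/3-.5); T=lambda x,y:(215+(x+.5)/4-.5,170+(y+.5)/4-.5)
# corners order: (-x,+y),(+x,+y),(+x,-y),(-x,-y)
C=[(-30,50),(30,50),(30,-50),(-30,-50)]
wo=[W(*q) for q in[(193,125),(410,58),(468,399),(260,446)]]; to=[T(*q) for q in[(606,222),(606,133),(752,120),(764,208)]]
to=[T(*q) for q in[(616,222),(604,130),(754,118),(766,208)]]
def model(p):
    x,y,yaw,tl,zf=p; Rz=R.from_euler("z",yaw); Rt=Rz*R.from_euler("y",-tl)
    f=lambda v:np.array([x,y,58])+Rt.apply(v); g=lambda v:np.array([x,y,0])+Rz.apply(v)
    return [f([a,b,23]) for a,b in C]+[f([0,0,23])],[g([-45,60,zf]),g([-45,-60,zf])],Rt
def res(p,full=True):
    h,ft,_=model(p); r=[]
    for P,o in zip(h,wo+[W(338,266)]): r+=list(np.array(proj(m,P))-o)
    for P,o in zip(ft,[W(107,116),W(190,447)]): r+=list(np.array(proj(m,P))-o)
    if full:
        for P,o in zip(h,to+[T(688,173)]): r+=list((np.array(proj(t,P))-o))
    return np.r_[r,(p[4]-8)/4]
for full in(False,True):
    s=least_squares(res,[563,-198,.1,.25,8],args=(full,)); print(s.x.round(3),s.cost,s.fun.round(1))
    h,_,Rt=model(s.x); print("lens",h[4],Rt.apply([0,0,1])); np.save("lens.npy",np.r_[h[4],Rt.as_rotvec()])
E
```

```text
[ 5.65911e+02 -1.96504e+02  1.20000e-01  2.85000e-01  7.12000e+00] 20.125212891134264 [-2.1 -1.1  1.2 -2.5  2.6  2.9  0.7  2.3 -1.8 -0.  -0.3 -1.3 -0.4  0.5
 -0.2]
lens [ 559.49534713 -197.2773559    80.07353912] [-0.27894338 -0.03361332  0.95971909]
[ 5.65691e+02 -1.96546e+02  1.20000e-01  2.60000e-01  7.51300e+00] 25.499745546018804 [-1.7 -1.2  1.6 -2.6  2.9  2.6  1.1  2.5 -1.4 -0.1 -0.4 -1.2 -0.6  0.7
 -1.   1.4  0.2  1.5  1.6  0.7 -0.   1.1 -0.5  0.4 -0.1]
lens [ 559.81370811 -197.25360678   80.22524478] [-0.25551653 -0.03076757  0.96631499]
```

```bash
python3 -c "
from h import *
delta((508,126,140),tool(-.18))
m=wristcam((508,126,140),tool(-.18));print(proj(m,[580,217,12]),proj(m,[508,126,14]))"
```

```text
xyz [365.3  13.2 119.5] rot [-0.     0.    -0.001]
(np.float64(396.485894696203), np.float64(83.91100752830368)) (np.float64(317.8026308541459), np.float64(227.11522588209044))
```

```bash
python3 -m inch '[{"xyz":[38,2,0],"rot":[0,0,0]},{"xyz":[76,3,0],"rot":[0,0,0]},{"xyz":[114,4,0],"rot":[0,0,0]},{"xyz":[152,6,0],"rot":[0,0,0]},{"xyz":[190,7,0],"rot":[0,0,0]},{"xyz":[226,8,14],"rot":[0,0,0]},{"xyz":[262,9,34],"rot":[0,0,0]},{"xyz":[298,10,54],"rot":[0,0,0]},{"xyz":[332,12,76],"rot":[0,0,0]},{"xyz":[356,13,100],"rot":[0,0,0]},{"xyz":[365,13,119],"rot":[0,0,0]},{"xyz":[365,13,119],"rot":[0,0,0]}]'
python3 -m inch '[{"xyz":[0,0,0],"rot":[0,0,0]},{"xyz":[0,0,0],"rot":[0,0,0]}]'
python3 - <<'E'
from h import *
import pickle
m=ctrl.camera_model("wrist"); im=ctrl.get_image("wrist")
pickle.dump(m,open("m2.pkl","wb"))
c=im[40:340,200:500,::-1]; cv2.imwrite("pics/w2.png",cv2.resize(c,None,fx=2,fy=2,interpolation=cv2.INTER_CUBIC)); print(proj(m,[580,217,12]))
E
```

```text
t: 2.15
ee_pos: [505.9, 126.5, 137.1]
orientation: [-2.41, -2.011, 0.008]
ft_force: [-0.5, -0.9, -0.0]
width: 87.5
grasp_force: 0.0
t: 2.32
ee_pos: [508.0, 125.2, 141.4]
orientation: [2.413, 2.011, 0.0]
ft_force: [1.2, -0.2, 0.6]
width: 87.9
grasp_force: 0.0
(np.float64(395.7265286040107), np.float64(82.73639147440454))
```

View pics/w2.png

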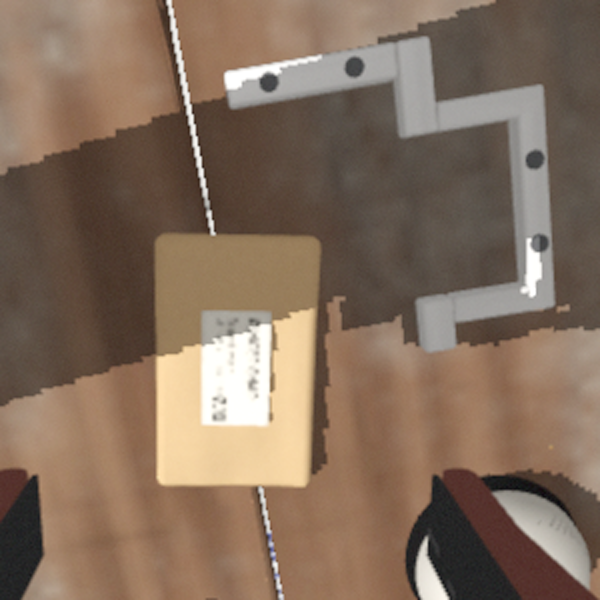

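Wrist view: packet corners are at crop (155,234), (321,236), (310,487) and (157,486). The stop's inner corner is at about (397,80), and the long fence ends at (422,350). The end fence ends at (230,108).

```bash
python3 - <<'E'
from h import *
import pickle
np.set_printoptions(precision=1,suppress=True)
m=pickle.load(open("m2.pkl","rb"))
W=lambda x,y,z:ray("",200+(x+.5)/2-.5,40+(y+.5)/2-.5,z,m)
for q in[(397,80),(403,136),(417,297),(422,350),(230,108)]:print(W(*q,0))
P=[W(*q,14)[:2] for q in[(155,234),(321,236),(310,487),(157,486)]];print(np.array(P),np.mean(P,0),cv2.minAreaRect(np.float32(P)))
c=np.mean(P,0)
delta((*c,60),tool(-.18))
E
```

```text
[584.5 219.4   0. ]
[584.3 199.8   0. ]
[582.5 139.4   0. ]
[582.  117.9   0. ]
[523.2 220.9   0. ]
[[488.4 182.2]
 [547.8 170.7]
 [528.7  73.9]
 [468.7  85.3]] [508.4 128. ] ((508.2380676269531, 127.98262786865234), (99.03578186035156, 61.08623504638672), 78.87256622314453)
xyz [ 2.7 -0.5 81.8] rot [ 0. -0. -0.]
```

```bash
python3 -m inch '[{"xyz":[3,0,35],"rot":[0,0,0.014]},{"xyz":[3,0,70],"rot":[0,0,0.014]},{"xyz":[3,0,100],"rot":[0,0,0.014]},{"xyz":[3,0,118],"rot":[0,0,0.014]},{"xyz":[3,0,128],"rot":[0,0,0.014]},{"xyz":[3,0,133],"rot":[0,0,0.014]},{"xyz":[3,0,136],"rot":[0,0,0.014]},{"xyz":[3,0,136],"rot":[0,0,0.014]},{"xyz":[3,0,136],"rot":[0,0,0.014]}]' 0
python3 -m inch '[{"xyz":[0,0,0],"rot":[0,0,0]},{"xyz":[0,0,0],"rot":[0,0,0]},{"xyz":[0,0,0],"rot":[0,0,0]},{"xyz":[0,0,0],"rot":[0,0,0]},{"xyz":[0,0,0],"rot":[0,0,0]},{"xyz":[0,0,0],"rot":[0,0,0]},{"xyz":[0,0,0],"rot":[0,0,0]},{"xyz":[0,0,0],"rot":[0,0,0]},{"xyz":[0,0,0],"rot":[0,0,0]}]' 150
python3 -c "
from h import *
delta((549.1,167.7,5),tool(-.024))"
```

```text
t: 3.12
ee_pos: [508.9, 129.5, 5.9]
orientation: [2.425, 1.996, 0.003]
ft_force: [0.2, -0.5, 0.7]
width: 87.7
grasp_force: 0.0
t: 3.87
ee_pos: [508.2, 129.6, 5.0]
orientation: [2.425, 1.997, 0.001]
ft_force: [-0.8, -0.3, 6.1]
width: 61.8
grasp_force: 30.0
xyz [45.2 32.9  0. ] rot [ 0.    -0.    -0.169]
```

```bash
python3 -m inch '[{"xyz":[9,0,-0.5],"rot":[0,0,-0.04]},{"xyz":[18,0,-0.5],"rot":[0,0,-0.085]},{"xyz":[28,1,-0.5],"rot":[0,0,-0.13]},{"xyz":[37,1,-0.5],"rot":[0,0,-0.169]},{"xyz":[39,10,-0.5],"rot":[0,0,-0.169]},{"xyz":[42,19,-0.5],"rot":[0,0,-0.169]},{"xyz":[44,27,-0.5],"rot":[0,0,-0.169]},{"xyz":[45.5,32.5,-0.5],"rot":[0,0,-0.169]},{"xyz":[45.5,32.5,-0.5],"rot":[0,0,-0.169]},{"xyz":[45.5,32.5,-0.5],"rot":[0,0,-0.169]}]' 150
python3 - <<'E'
from h import *
import pickle
m=ctrl.camera_model("wrist"); im=ctrl.get_image("wrist")
pickle.dump(m,open("m3.pkl","wb"))
c=im[150:450,120:520,::-1]; cv2.imwrite("pics/w3.png",cv2.resize(c,None,fx=2,fy=2,interpolation=cv2.INTER_CUBIC))
E
```

```text
t: 4.7
ee_pos: [549.0, 168.0, 5.0]
orientation: [2.248, 2.194, 0.001]
ft_force: [0.4, 0.3, 0.4]
width: 61.0
grasp_force: 30.0
```

View pics/w3.png

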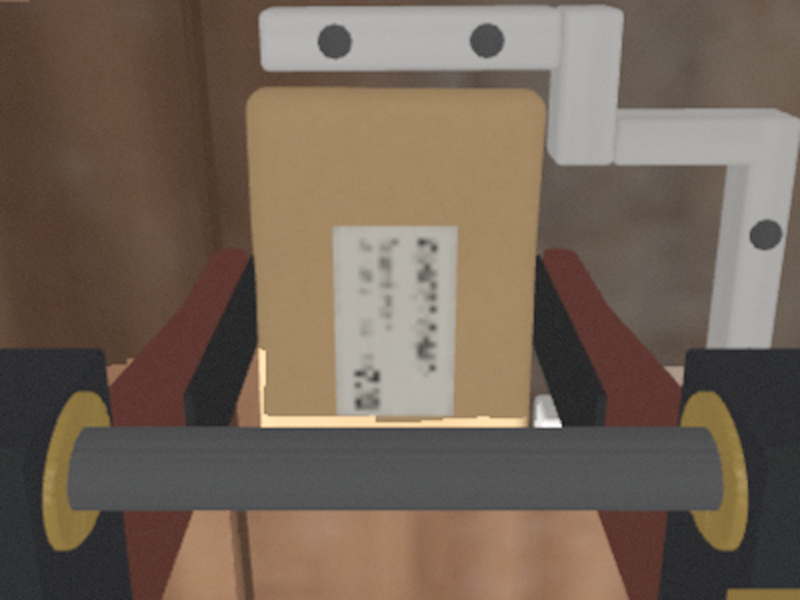

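The packet is held square to the stop, with about 3–4 mm to the end fence and about 3 mm to the long fence. I'll creep in while watching the force.

```bash
python3 -m inch '[{"xyz":[0.5,0,0.3],"rot":[0,0,0]},{"xyz":[1,0,0.3],"rot":[0,0,0]},{"xyz":[1.5,0,0.3],"rot":[0,0,0]},{"xyz":[2,0,0.3],"rot":[0,0,0]},{"xyz":[2.5,0,0.3],"rot":[0,0,0]},{"xyz":[3,0,0.3],"rot":[0,0,0]},{"xyz":[3,0,0.3],"rot":[0,0,0]}]' 150
python3 -m inch '[{"xyz":[0,0.5,0],"rot":[0,0,0]},{"xyz":[0,1,0],"rot":[0,0,0]},{"xyz":[0,1.5,0],"rot":[0,0,0]},{"xyz":[0,2,0],"rot":[0,0,0]},{"xyz":[0,2.5,0],"rot":[0,0,0]},{"xyz":[0,2.5,0],"rot":[0,0,0]}]' 150
```

```text
t: 5.33
ee_pos: [548.5, 170.9, 5.0]
orientation: [-2.248, -2.195, 0.0]
ft_force: [-0.9, -2.6, 4.2]
width: 61.5
grasp_force: 30.0
t: 5.83
ee_pos: [548.5, 170.9, 5.0]
orientation: [-2.246, -2.192, 0.006]
ft_force: [-8.8, -0.6, 14.2]
width: 61.5
grasp_force: 30.0
```

```bash
python3 -m inch '[{"xyz":[0,0,-0.6],"rot":[0,0,0]},{"xyz":[0,0,-1],"rot":[0,0,0]},{"xyz":[0,0,-1],"rot":[0,0,0]},{"xyz":[0,0,-1],"rot":[0,0,0]}]' 150
python3 - <<'E'
from h import *
im=ctrl.get_image("wrist")
c=im[150:450,120:520,::-1]; cv2.imwrite("pics/w4.png",cv2.resize(c,None,fx=2,fy=2,interpolation=cv2.INTER_CUBIC))
E
```

```text
t: 6.17
ee_pos: [551.2, 171.0, 5.6]
orientation: [-2.248, -2.195, -0.0]
ft_force: [-0.5, -0.1, -1.0]
width: 61.4
grasp_force: 30.0
```

View pics/w4.png

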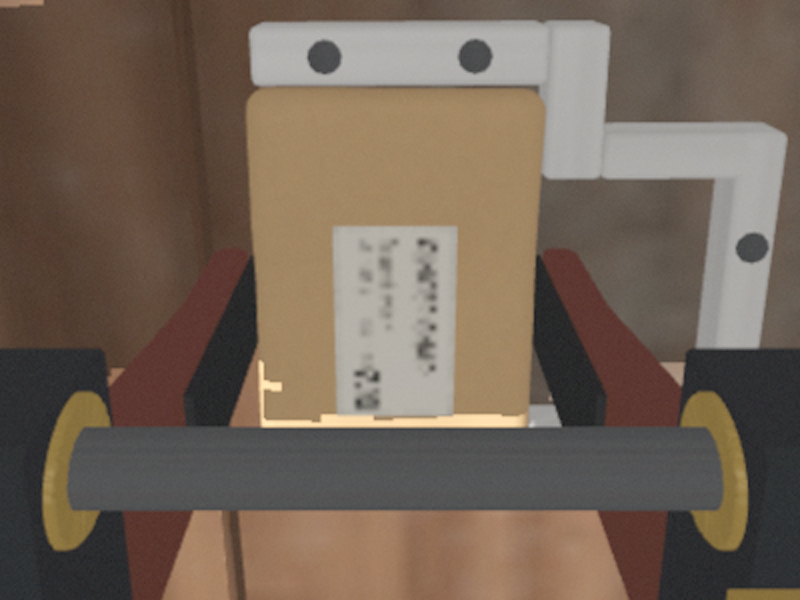

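The packet slides freely again, and the remaining gaps are about 1 mm or less. I'll press in gently in both directions.

```bash
python3 -m inch '[{"xyz":[0,0.4,0],"rot":[0,0,0]},{"xyz":[0,0.8,0],"rot":[0,0,0]},{"xyz":[0,1.2,0],"rot":[0,0,0]},{"xyz":[0,1.2,0],"rot":[0,0,0]}]' 150
python3 -m inch '[{"xyz":[0.4,0,0],"rot":[0,0,0]},{"xyz":[0.8,0,0],"rot":[0,0,0]},{"xyz":[1.2,0,0],"rot":[0,0,0]},{"xyz":[1.2,0,0],"rot":[0,0,0]}]' 150
```

```text
t: 6.55
ee_pos: [551.4, 170.9, 5.6]
orientation: [-2.247, -2.194, 0.003]
ft_force: [-4.5, 1.8, -0.1]
width: 61.5
grasp_force: 30.0
t: 6.88
ee_pos: [551.3, 171.4, 5.5]
orientation: [-2.247, -2.194, 0.004]
ft_force: [-4.4, -2.3, -1.0]
width: 61.7
grasp_force: 30.0
```

```bash
python3 -m inch '[{"xyz":[0.4,0.2,0],"rot":[0,0,0]},{"xyz":[0.8,0.4,0],"rot":[0,0,0]},{"xyz":[0.8,0.4,0],"rot":[0,0,0]},{"xyz":[0.8,0.4,0],"rot":[0,0,0]},{"xyz":[0.8,0.4,0],"rot":[0,0,0]},{"xyz":[0.8,0.4,0],"rot":[0,0,0]},{"xyz":[0.8,0.4,0],"rot":[0,0,0]},{"xyz":[0.8,0.4,0],"rot":[0,0,0]}]' 150
python3 - <<'E'
from h import *
im=ctrl.get_image("wrist")
c=im[150:450,120:520,::-1]; cv2.imwrite("pics/w5.png",cv2.resize(c,None,fx=2,fy=2,interpolation=cv2.INTER_CUBIC))
E
```

```text
t: 7.55
ee_pos: [551.4, 172.0, 5.4]
orientation: [-2.247, -2.194, 0.005]
ft_force: [-5.1, -2.5, -0.0]
width: 61.8
grasp_force: 30.0
```

View pics/w5.png

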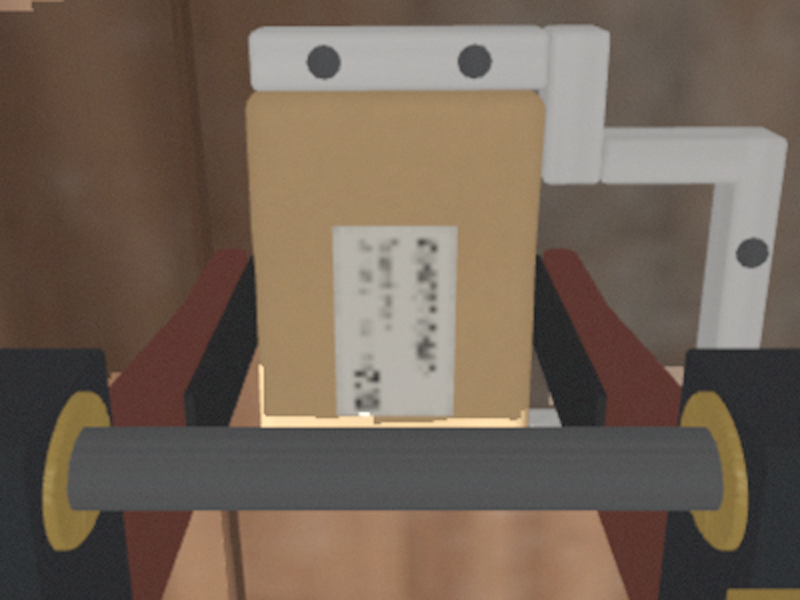

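The packet is flush against both fences. Next come the lift and the display pose.

```bash
python3 - <<'E'
from h import *
l=np.load("lens.npy"); 
Rl=R.from_euler("z",.12)*R.from_euler("y",-.27); L=np.array([559.7,-197.3,80.1])
Rt=Rl*R.from_matrix(np.c_[[0,1,0],[1,0,0],[0,0,-1.]])
c=L+Rl.apply([0,0,100]); p=c-Rt.apply([-1.8,0,5]); print(c,p); np.savez("goal.npz",p=p,r=Rt.as_rotvec())
delta(p,Rt); delta(p+[0,0,60],Rt)
E
```

```text
[ 533.21867262 -200.4931009   176.47708964] [ 531.67912428 -198.8657004   181.29594412]
xyz [-371.5  -11.3 -175.4] rot [-0.273  0.021 -0.143]
xyz [-371.6  -11.5 -235.4] rot [-0.273  0.021 -0.143]
```

```bash
python3 -m inch '[{"xyz":[-1,-1,-2],"rot":[0,0,0]},{"xyz":[-1.5,-1.5,-10],"rot":[0,0,0]},{"xyz":[-2,-2,-35],"rot":[0,0,0]},{"xyz":[-2,-2,-65],"rot":[0,0,0]},{"xyz":[-2,-2,-95],"rot":[0,0,0]},{"xyz":[-2,-2,-125],"rot":[0,0,0]},{"xyz":[-2,-2,-155],"rot":[0,0,0]},{"xyz":[-2,-2,-185],"rot":[0,0,0]},{"xyz":[-2,-2,-210],"rot":[0,0,0]},{"xyz":[-2,-2,-225],"rot":[0,0,0]},{"xyz":[-2,-2,-225],"rot":[0,0,0]}]' 150; python3 - <<'E'
from h import *
g=np.load("goal.npz");Rt=R.from_rotvec(g["r"])
delta(g["p"]+[0,0,50],Rt); delta(g["p"],Rt)
E
```

```text
t: 8.52
ee_pos: [553.9, 171.7, 236.2]
orientation: [2.245, 2.191, 0.014]
ft_force: [0.8, -0.8, -0.3]
width: 61.8
grasp_force: 30.0
xyz [-371.   -13.3    3.6] rot [-0.259  0.017 -0.144]
xyz [-371.2  -13.7   53.6] rot [-0.259  0.017 -0.144]
```

```bash
python3 -m inch '[{"xyz":[-20,0,0],"rot":[0,0,0]},{"xyz":[-52,-1,0],"rot":[-0.02,0,-0.01]},{"xyz":[-86,-2,0],"rot":[-0.05,0,-0.03]},{"xyz":[-120,-3,0],"rot":[-0.08,0,-0.045]},{"xyz":[-154,-4,0],"rot":[-0.11,0.01,-0.06]},{"xyz":[-188,-5,0],"rot":[-0.14,0.01,-0.075]},{"xyz":[-222,-7,0],"rot":[-0.17,0.01,-0.09]},{"xyz":[-256,-9,0],"rot":[-0.2,0.01,-0.105]},{"xyz":[-290,-10,0],"rot":[-0.22,0.02,-0.12]},{"xyz":[-324,-11,0],"rot":[-0.24,0.02,-0.13]},{"xyz":[-352,-12,0],"rot":[-0.26,0.02,-0.14]},{"xyz":[-365,-13,0],"rot":[-0.26,0.02,-0.144]}]' 150
python3 -m inch '[{"xyz":[-6,0,0],"rot":[0,0,0]},{"xyz":[-6,0,0],"rot":[0,0,0]},{"xyz":[-6,0,0],"rot":[0,0,0]},{"xyz":[-6,0,0],"rot":[0,0,0]}]' 150
python3 - <<'E'
from h import *
g=np.load("goal.npz");Rt=R.from_rotvec(g["r"]); delta(g["p"],Rt)
E
```

```text
t: 9.52
ee_pos: [528.3, -197.0, 230.4]
orientation: [1.961, 2.209, 0.291]
ft_force: [0.8, 0.3, -1.2]
width: 61.7
grasp_force: 30.0
t: 9.85
ee_pos: [529.8, -198.6, 230.6]
orientation: [1.96, 2.213, 0.291]
ft_force: [-0.0, 0.3, -0.7]
width: 61.6
grasp_force: 30.0
xyz [ -0.5 -10.9  48.1] rot [-0.01  -0.002  0.001]
```

```bash
python3 -m inch '[{"xyz":[0,-3,12],"rot":[0,0,0]},{"xyz":[0,-6,24],"rot":[-0.01,0,0]},{"xyz":[0,-9,36],"rot":[-0.01,0,0]},{"xyz":[-0.5,-11,45],"rot":[-0.01,0,0]},{"xyz":[-0.5,-11,48],"rot":[-0.01,0,0]},{"xyz":[-0.5,-11,48],"rot":[-0.01,0,0]},{"xyz":[-0.5,-11,48],"rot":[-0.01,0,0]},{"xyz":[-0.5,-11,48],"rot":[-0.01,0,0]},{"xyz":[-0.5,-11,48],"rot":[-0.01,0,0]}]' 150
python3 - <<'E'
from h import *
g=np.load("goal.npz");Rt=R.from_rotvec(g["r"]); delta(g["p"],Rt); print(ctrl.get_obs()["qvel"].round(3))
a=ctrl.get_image("scene")[180:330,260:460,::-1]; b=ctrl.get_image("wrist")[:,:,::-1]
a=cv2.resize(a,(800,600),interpolation=cv2.INTER_CUBIC)[100:500,150:650]; b=cv2.resize(b,(300,225))
im=np.zeros((400,800,3),np.uint8); im[:,:500]=a; im[:225,500:]=b; cv2.imwrite("pics/f.png",im)
E
```

```text
t: 10.6
ee_pos: [531.9, -200.0, 182.4]
orientation: [1.954, 2.206, 0.302]
ft_force: [1.1, 1.1, 0.1]
width: 61.6
grasp_force: 30.0
xyz [ 1.2 -0.4  1. ] rot [ 0.002 -0.001  0.001]
[-0.005 -0.001  0.003  0.003 -0.001 -0.002]
```

View pics/f.png

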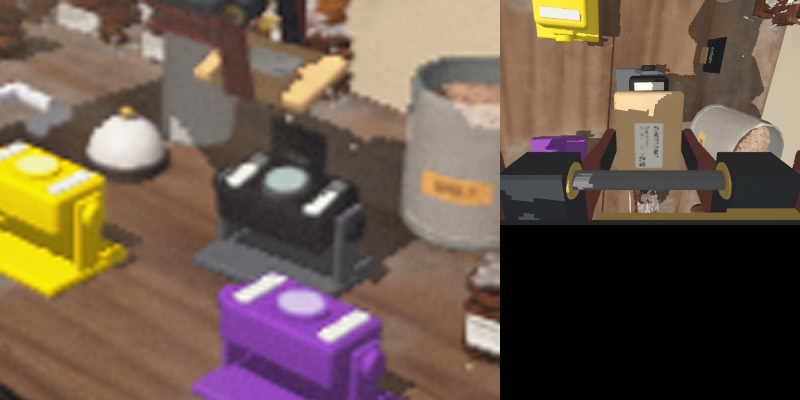

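The packet is held still and square above the black camera, within about 2 mm of the goal. Nothing else has been disturbed, so I'm handing in.

```bash
python3 -c "
from workcell import ctrl
print(ctrl.close_job())"
```

```text
the job is handed in; nothing more can be done
None
```

I handed the job in at about 10.7 s: the packet was slid in the gripper flush into the corner stop, then lifted and held still about 10 cm in front of the black label camera. The arm's final readings were within 2 mm of the computed pose, but the hand-in gave no pass or fail.

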